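# Fit up a weld test coupon: backing bar home, root-gap spacer in, coupon held for tacking

## Robot

A 6-joint arm with a two-finger parallel gripper is mounted at the origin on a cart in front of the work surface, level with it; the furniture and walls round the work are solid. World frame = base frame: x ahead of the robot, y to its left, z up, the work surface at z = 0. Lengths are in m, angles in degrees, forces in N, time in s.
With the tool pointing down it reaches from about 0.4 to 0.825 m from the base axis. Payload 7 kg.
Tool frame: the origin (TCP) lies on the centre line of the jaws, within the pads' length; the fingertips stand 8 mm ahead of it and the grasp point (between the pads) lies 11 mm behind it; z points along the fingers, y is the line along which they close (so a half turn about z gives the same grasp; the last joint's range is limited). The gripper opens to 88 mm and grips with 3 to 60 N. Pads are 19 mm wide; open, the fingers measure 130 mm over their backs; the gripper's body (78 mm by 193 mm) begins 47 mm behind the grasp point.
Start: joints at [81.194, 20.546, 0.682, 0, -70.136, -16.507], TCP at [0.289, 0.61, 0.235] pointing down, gripper open.
Joint ranges: [-176.03, 176.03], [-82.01, 121.73], [-58.28, 71.71], [-173.87, 95.51], [-174.79, -0.11], [-173.66, 173.66]. Speed limits (degrees/s): [136.94, 136.94, 172.46, 180, 180, 180].

## Interface

Orientations are given as [roll, pitch, yaw] about the fixed x, y, z axes, in that order (R = Rz(yaw) Ry(pitch) Rx(roll)).
In Python, from plant import r gives the robot as it stands.
- The arm moves only by the tool carry_out, never from a script. Its argument "targets" is a list of rows, each a list of 6 numbers: the shift along the tool's x, y, z scaled (see below), then the turn, a rotation vector about the tool's x, y, z scaled (see below). A call has 1 to 5 rows; each row shifts and turns the commanded pose from where the row before left it, along the tool's axes as they then stand; what a row does not reach is not made up. The controller multiplies each number of a shift by 0.5 m and each number of a turn by 60 degrees. A row lasts 1/8 s, in which the tool goes at most 62.5 mm and 10.7 degrees, less where a joint would pass 70% of its speed; a pose out of reach is approached as far as the arm can. A call with a number of a shift or a turn outside -1 to 1 is refused whole. A call with a gripper value outside its range is refused whole. "hand" is the opening, from 0 (shut) to 1 (fully open), set as the call begins (left out, the last holds). The fingers move at their own pace and stop on an object; "squeeze" is the grip in N (left out, the last holds). Time passes only in rows, so rows that do not move let the fingers close. It gives the time, the measured TCP pose, the force, the opening and the grip force at its end, in the units of the state.
- r.get_state(): the state, without advancing time (a new reading comes with each control period).
- r.capture(name): name is "scene" or "side" or "wrist"; returns the picture (480x640x3 uint8, red, green, blue); there is no depth.
- r.camera_info(name): a dict with "K" (3x3 intrinsics, pixels), "eye" and "attitude" of the camera in the world. Camera axes: x right, y down, z forward; pixel columns grow to the right and rows downward; lengths in m; the calibration is good to about 2 mm. A picture is of the moment at which its call begins: read the wrist's pose just before it. camera_info takes no time and is no camera call; for the wrist camera it gives the pose at the moment of the call.
- r.close_job(): hands the job in; it is judged then, once.
The state is a dict: "time_s": time; "joints": joint angles; "qd": joint speeds; "joint_torque": joint torques, N m; "tcp_pos": TCP position; "eef_rot": TCP orientation; "contact_force": force on the tool from outside, world axes, zero at the start; "moment": the same for the moment, N m; "gripper_width": finger opening in m; "gripper_force": force on a finger pad.
Only numpy, scipy, OpenCV 4.12 (cv2) and the standard library are available. Lean on these libraries where they do the work, as an engineer would, in place of code of your own. Each camera call takes 0.05 s, during which the arm holds its last target. There are 200 camera calls.

## Task

Get this aluminium weld test joint ready for tacking. First slide the copper backing bar by its red grip fully home to its end stop under the joint; then stand the brass spacer upright in the gap between the two bevelled plates, down on the backing bar and between the plates' ends - the loose plate lies skew, so put it in only where the gap is wide enough, never force it - and let go of it. Then push the loose plate square and flush onto the spacer, so that the spacer is pinched between both plates, and finish while still holding the plate pressed there, firmly but gently (about 10 N); nothing else is moved.

Things in the scene. Friction and masses are not known exactly. Their poses are not given: they have to be found in the camera images.
- jig: Welding jig fixed to the bench: flat dark steel base 190 mm (x) by 210 mm (y), deck top at z = 16 mm. Origin: centre of its underside, at bench height. x points across the joint from the loose plate (robot's side) to the fixed plate, y along the joint, z up. A groove 26 mm wide (x -8 to 18 mm, floor z = 7 mm) runs along y under the joint; the backing bar slides in it.
- root_floor (a point): A point of the joint, on the fixed plate's root face (jig x = 10, y = 0 mm) at the height of the backing bar's top (z = 15.5 mm). Axes as the jig's; the gap is on its -x side. The fixed plate: jig x 10 to 60, y -55 to 55 mm, top z = 31 mm, lowest 4 mm of its edge upright, above that bevelled 30 deg. Straps with nuts hold its rear (x 46 to 90 mm, up to z = 66 mm).
- backing_bar (a joint): Slide of the copper backing bar (m): 0 = pulled out 55 mm, 0.055 = home at its end stop, the steel shoulder against the base's edge. Grows toward the jig's -y. Stays where left, about 3 N to move. Bar 24 mm wide, top 15.5 mm above the bench; only at home does it lie under the whole joint. It starts 35 to 55 mm out.
- bar_grip (a point): Centre of the top of the bar's red upright grip, 50 mm above the bench, outside the base at its +y side; moves with the bar. The grip measures 22 mm (jig x) by 14 mm (jig y), from 14 to 50 mm above the bench, free on both x sides above 20 mm.
- coupon: Loose aluminium plate, 55 mm (x) by 110 mm (y) by 15 mm, 0.25 kg, flat and slippery with oil on the deck, on the robot's side of the joint, turned up to 0.22 rad either way, so the gap tapers. Origin: centre of its underside; axes as the jig's when square. +x edge faces the joint (root face 4 mm high at x = 27.5 mm, bevelled above); push on the plain -x edge, in line with the spacer.
- coupon_root (a point): Middle of the loose plate's root face at its underside (plate x = 27.5 mm, y = 0); axes as the plate's. The gap at the plate's middle is 14.5 to 16.5 mm at the start; at its ends up to 12 mm wider or narrower.
- spacer: Brass spacer block with a yellow upper part, standing upright on the bench: 10 mm thick (x), 60 mm long (y), 44 mm high, 0.22 kg. Origin: centre of its underside. Grip it across its thickness near the top; in the joint its top stands 28.5 mm above the plates. On the way keep to the robot's side: the sander's motor, 0.09 to 0.25 m high, begins at x = 0.57 m, y = 0.10 m.
- magnet_square: Red welding magnet, a flat triangle 71 x 96 x 18 mm, lying on the bench; leave it. Origin: centre of its underside.
- marker_red: Red marker pen, 12 x 130 x 13 mm, lying along its y; leave it. Origin: centre of its underside.
- calipers: Steel calipers, 69 x 220 x 10 mm, lying along its y; leave it. Origin: centre of its underside.

How it is judged:
By the outcome, as a careful person would: the job done as asked, in the order asked, and still so for the second after the job is handed in, while the arm keeps its last pose, push and grip.
It also fails if it takes over 64 s, if anything falls off the work surface, if the arm or the gripper's body presses on something with over 40 N, if the wrist force passes 120 N, or if a joint passes its speed limit or range.

## Working session

There is one attempt and no reset: what is moved stays moved. The work goes in short steps, Python scripts to look and compute and a tool call to move; the robot and the scene stay as the last step left them, time stands still between calls to the robot, and variables do not carry over. Pictures are saved under pics/ and viewed, at most 10 in all, crops included, and the job is handed in when it is done.

Besides the shell and the picture viewer there is one more tool, called after "Call:" by a JSON object that holds its "api" and its "payload". carry_out: Moves the arm, as the interface text tells. Its arguments: {"type":"object","properties":{"targets":{"type":"array","items":{"type":"array","items":{"type":"number","minimum":-1,"maximum":1}}},"hand":{"type":"number"},"squeeze":{"type":"number"}},"required":["targets"]}

```bash
mkdir -p pics; ls; python3 - <<'E'
from plant import r
import cv2
for n in("scene","side"):
    im=r.capture(n); cv2.imwrite(f"pics/{n}0.png",im[:,:,::-1]); print(n,r.camera_info(n))
print(r.get_state())
E
```

```text
pics
scene {'K': array([[479.3742418 ,   0.        , 324.39318895],
       [  0.        , 479.3742418 , 242.8259778 ],
       [  0.        ,   0.        ,   1.        ]]), 'eye': array([-0.25272852,  0.53350678,  0.47571379]), 'attitude': array([-116.12534575,    1.09631255, -120.54496779])}
side {'K': array([[608.78885851,   0.        , 320.87158668],
       [  0.        , 608.78885851, 237.16649912],
       [  0.        ,   0.        ,   1.        ]]), 'eye': array([ 0.03040771, -0.81881728,  0.99024562]), 'attitude': array([-1.30993795e+02,  3.39812874e-02, -2.61136547e+01])}
{'time_s': 0.1, 'joints': array([ 8.11944863e+01,  2.05879551e+01,  6.38975391e-01, -1.76668978e-02,
       -7.01366600e+01, -1.65059134e+01]), 'qd': array([ 0.03673752, -0.12680216,  0.15530551,  0.1019167 , -0.03292796,
       -0.04077384]), 'joint_torque': array([-4.20828264e-04, -5.84164596e+01,  2.93753421e+01,  7.01551482e+00,
        1.02330212e-02, -4.67171731e-05]), 'tcp_pos': array([0.28843976, 0.60979138, 0.23370919]), 'eef_rot': array([ 1.79913170e+02, -8.40923258e-03, -2.53174360e+01]), 'contact_force': array([-0.60280622, -0.30395496,  0.16505458]), 'moment': array([ 0.01108961, -0.03004777, -0.04686204]), 'gripper_force': 0.0, 'gripper_width': 0.0876884042318955}
```

View pics/scene0.png

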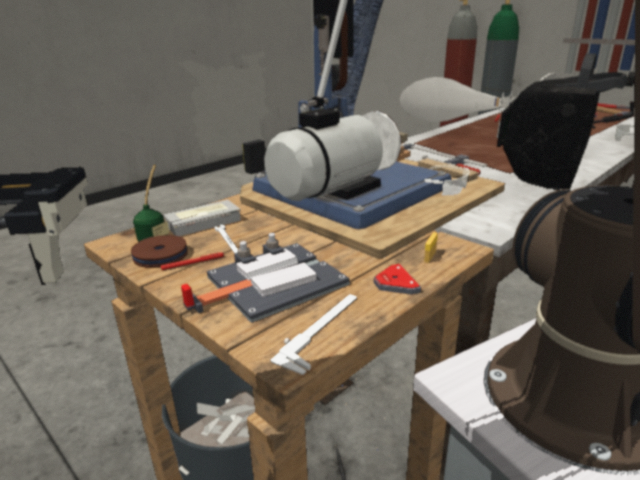

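View pics/side0.png

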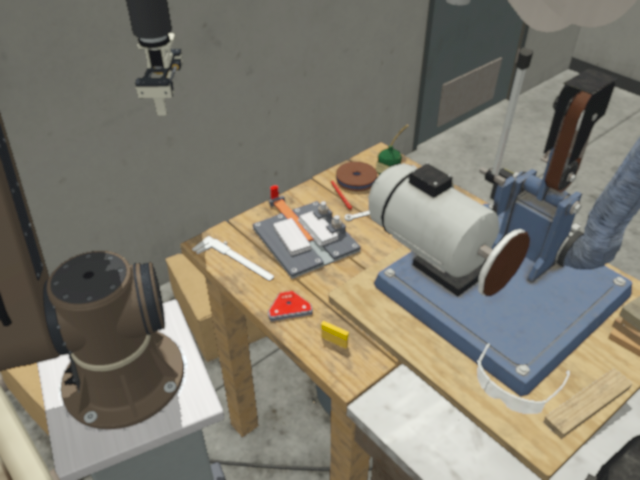

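```bash
cat >h.py <<'E'
import numpy as np, cv2
from scipy.spatial.transform import Rotation as R
from plant import r
def cam(n):
    c=r.camera_info(n); return c["K"],np.array(c["eye"]),R.from_euler("xyz",c["attitude"],degrees=True).as_matrix()
def bp(c,uv,z):
    K,e,A=c; d=A@np.linalg.solve(K,[uv[0],uv[1],1.]); return e+d*(z-e[2])/d[2]
def pj(c,p):
    K,e,A=c; q=K@(A.T@(np.asarray(p)-e)); return q[:2]/q[2]
E
python3 - <<'E'
from h import *
np.set_printoptions(precision=4,suppress=True)
c=cam("side")
for n,uv,z in [("L",(253,232),.016),("B",(293,273),.016),("R",(358,250),.016),("T",(318,203),.016),("grip",(274,188),.05),("spc",(336,330),.044),("mag",(290,306),.018)]: print(n,bp(c,uv,z))
c=cam("scene")
for n,uv,z in [("grip",(187,287),.05),("spc",(432,236),.044),("jigR",(349,279),.016),("jigB",(238,315),.016),("jigL",(208,273),.016)]: print(n,bp(c,uv,z))
w=cam("wrist");print(w); s=r.get_state(); T=R.from_euler("xyz",s["eef_rot"],degrees=True).as_matrix()
print(T.T@(w[1]-s["tcp_pos"]),T.T@w[2])
E
```

```text
L [0.3817 0.2791 0.016 ]
B [0.4112 0.104  0.016 ]
R [0.5822 0.1072 0.016 ]
T [0.5764 0.3133 0.016 ]
grip [0.4825 0.3812 0.05  ]
spc [ 0.4109 -0.1105  0.044 ]
mag [0.3631 0.0123 0.018 ]
grip [0.4786 0.3852 0.05  ]
spc [ 0.4159 -0.1121  0.044 ]
jigR [0.4007 0.1043 0.016 ]
jigB [0.401  0.3262 0.016 ]
jigL [0.5671 0.3234 0.016 ]
(array([[416.4204,   0.    , 322.6478],
       [  0.    , 416.4204, 242.6559],
       [  0.    ,   0.    ,   1.    ]]), array([0.3523, 0.5803, 0.3834]), array([[-0.4282, -0.8723, -0.2361],
       [-0.9037,  0.4137,  0.1105],
       [ 0.0012,  0.2606, -0.9654]]))
[ 0.0703 -0.0004 -0.1497] [[-0.0006 -0.9654 -0.2608]
 [ 1.     -0.0005 -0.0004]
 [ 0.0003 -0.2608  0.9654]]
```

```bash
cat >>h.py <<'E'
def plan(p,yaw,n,start=None):
    "rows for straight move to TCP p, tool down, given yaw; smooth"
    s=r.get_state() if start is None else start
    p0=np.array(s["tcp_pos"]); A=R.from_euler("xyz",s["eef_rot"],degrees=True); B=R.from_euler("xyz",[180,0,yaw],degrees=True)
    rv=(A.inv()*B).as_rotvec(); dp=(np.array(p)-p0)/n; out=[]
    for i in range(n):
        Ai=A*R.from_rotvec(rv*i/n)
        out.append([float(round(x,4)) for x in [*(Ai.inv().apply(dp)/.5),*(rv/n/np.radians(60))]])
    print("dist",np.linalg.norm(dp)*n,"turn",np.degrees(np.linalg.norm(rv)));
    for i in range(0,n,5): print(out[i:i+5])
E
python3 -c "
from h import *
plan([.47,.28,.235],-90,9)"
```

```text
dist 0.3764679797653365 turn 64.68261010176833
[[0.0678, 0.049, -0.0002, 0.0001, -0.0001, 0.1198], [0.0734, 0.0401, -0.0002, 0.0001, -0.0001, 0.1198], [0.0779, 0.0306, -0.0002, 0.0001, -0.0001, 0.1198], [0.0811, 0.0206, -0.0002, 0.0001, -0.0001, 0.1198], [0.083, 0.0103, -0.0003, 0.0001, -0.0001, 0.1198]]
[[0.0837, -0.0001, -0.0003, 0.0001, -0.0001, 0.1198], [0.083, -0.0106, -0.0003, 0.0001, -0.0001, 0.1198], [0.081, -0.0209, -0.0003, 0.0001, -0.0001, 0.1198], [0.0778, -0.0309, -0.0003, 0.0001, -0.0001, 0.1198]]
```

Call:
{"api": "carry_out", "payload": {"targets": [[0.068, 0.049, 0, 0, 0, 0.12], [0.073, 0.04, 0, 0, 0, 0.12], [0.078, 0.031, 0, 0, 0, 0.12], [0.081, 0.021, 0, 0, 0, 0.12], [0.083, 0.01, 0, 0, 0, 0.12]]}}

```text
time_s: 0.72
tcp_pos: [0.3896, 0.4254, 0.2343]
eef_rot: [180.0, -0.0, -61.5]
contact_force: [0.0, -0.4, -0.3]
gripper_width: 0.0878
gripper_force: 0.0
```

Call:
{"api": "carry_out", "payload": {"targets": [[0.084, 0, 0, 0, 0, 0.12], [0.083, -0.011, 0, 0, 0, 0.12], [0.081, -0.021, 0, 0, 0, 0.12], [0.078, -0.031, 0, 0, 0, 0.12], [0, 0, 0, 0, 0, 0]]}}

```text
time_s: 1.35
tcp_pos: [0.4708, 0.2777, 0.2343]
eef_rot: [180.0, -0.0, -90.4]
contact_force: [-0.7, -0.1, 1.1]
gripper_width: 0.0876
gripper_force: 0.0
```

```bash
python3 - <<'E'
from h import *
s=r.get_state(); print(s["time_s"],s["tcp_pos"],s["eef_rot"],s["joints"])
c=cam("wrist"); im=r.capture("wrist"); cv2.imwrite("pics/w1.png",im[:,:,::-1]); np.savez("w1.npz",K=c[0],e=c[1],A=c[2])
cv2.imwrite("pics/w1b.png",cv2.resize(im[:,:,::-1],(800,600),interpolation=cv2.INTER_CUBIC))
E
```

```text
1.35 [0.47075482 0.27765422 0.23433404] [ 1.79970154e+02 -3.22545424e-02 -9.03672356e+01] [ 5.10746950e+01  8.50057075e+00 -1.56134157e+01 -3.54282838e-03
 -6.59298394e+01 -5.14404928e+01]
```

View pics/w1b.png

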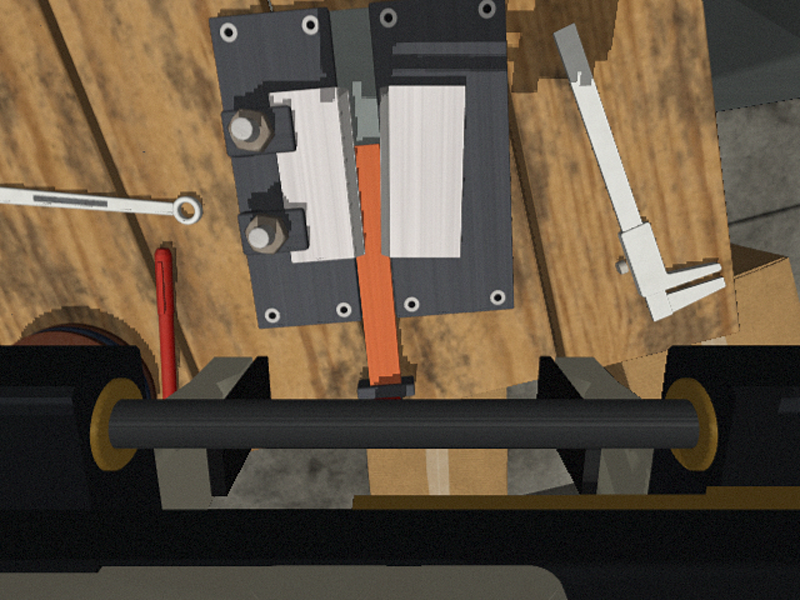

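```bash
python3 - <<'E'
from h import *
im=cv2.imread("pics/w1.png")[60:215,210:390]
cv2.imwrite("pics/w1c.png",cv2.resize(im,None,fx=3.8,fy=3.8,interpolation=cv2.INTER_CUBIC))
d=np.load("w1.npz"); c=(d["K"],d["e"],d["A"])
q=[((210,17),(95,-105)),((260,327),(95,105)),((513,305),(-95,105))]
P=[bp(c,np.array(a)/1.25,.016)[:2] for a,_ in q]; print(P, np.linalg.norm(P[0]-P[1]),np.linalg.norm(P[1]-P[2]))
E
```

```text
[array([0.59314473, 0.11719128]), array([0.57754718, 0.32449679]), array([0.39084043, 0.30898341])] 0.20789145533731995 0.18735013883578053
```

View pics/w1c.png

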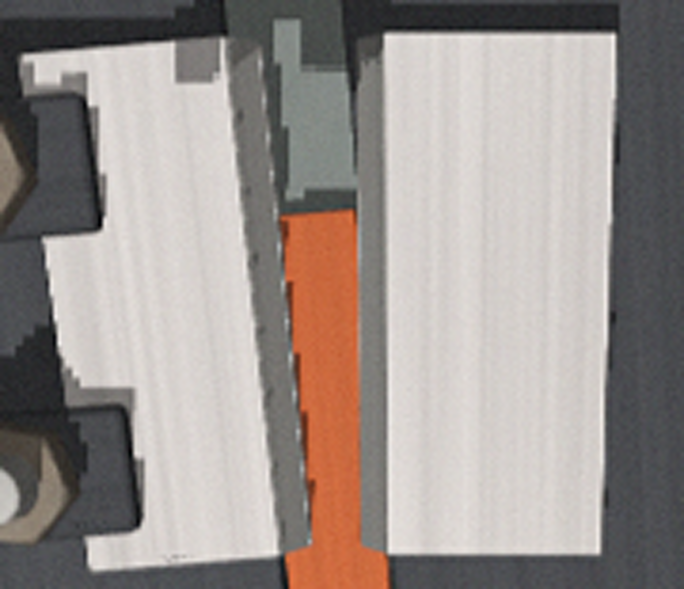

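```bash
cat >fit.py <<'E'
from h import *
from scipy.optimize import least_squares
np.set_printoptions(precision=4,suppress=True)
d=np.load("w1.npz"); c=(d["K"],d["e"],d["A"])
f=lambda u:np.array(u)/3.8+[210-.5+.13,60-.5+.13]
g=lambda u:np.array(u)/1.25
def fit(obs,x0):
    def res(x):
        C,S=np.cos(x[2]),np.sin(x[2]); return np.concatenate([pj(c,[x[0]+C*a-S*b,x[1]+S*a+C*b,z])-uv for uv,(a,b,z) in obs])
    s=least_squares(res,x0,loss="soft_l1"); print(s.x,"yaw deg",np.degrees(s.x[2]),"\n",res(s.x).reshape(-1,2)); return s.x
jig=fit([(g((210,17)),(.095,-.105,.016)),(g((260,327)),(.095,.105,.016)),(g((513,305)),(-.095,.105,.016)),
 (f((224,38)),(.01635,-.055,.031)),(f((280,554)),(.01635,.055,.031)),(f((311,545)),(.01,.055,.020)),(f((262,50)),(.01,-.055,.020)),(f((90,571)),(.06,.055,.031))],[.49,.21,.07])
cou=fit([(f((385,33)),(.02115,-.055,.031)),(f((388,553)),(.02115,.055,.031)),(f((602,553)),(-.0275,.055,.031)),(f((616,33)),(-.0275,-.055,.031)),(f((361,548)),(.0275,.055,.02))],[.45,.2,0])
J=R.from_euler("z",jig[2]).as_matrix()[:2,:2]; Cc=R.from_euler("z",cou[2]).as_matrix()[:2,:2]
for y in(-.055,0,.055): print("coupon root in jig",J.T@(cou[:2]+Cc@[.0275,y]-jig[:2]))
c1,c2=cam("side"),cam("scene")
print("grip side",J.T@(bp(c1,(274,188),.05)[:2]-jig[:2]),"scene",J.T@(bp(c2,(187,287),.05)[:2]-jig[:2]))
for a in(-1,1):
  for b in(-1,1): print(pj(c1,[*(jig[:2]+J@[a*.095,b*.105]),.016]),pj(c2,[*(jig[:2]+J@[a*.095,b*.105]),.016]))
E
python3 fit.py
```

```text
[0.4922 0.2143 0.0749] yaw deg 4.2927432057140305 
 [[-2.0929 -0.6905]
 [-1.4752  1.6559]
 [ 1.2295  3.0269]
 [ 0.4014 -0.8798]
 [ 0.4437  0.6572]
 [ 0.5472  0.2617]
 [-0.1856 -2.7832]
 [-0.07    0.304 ]]
[ 0.459   0.2154 -0.0064] yaw deg -0.36580677706108566 
 [[-0.4589 -0.369 ]
 [-0.1961  0.6495]
 [ 0.2162  0.6004]
 [ 0.414  -0.3966]
 [ 0.0198 -0.2004]]
coupon root in jig [-0.01   -0.0534]
coupon root in jig [-0.0056  0.0014]
coupon root in jig [-0.0011  0.0562]
grip side [0.0029 0.1672] scene [-0.0007  0.1715]
[290.9116 274.2202] [348.4797 277.7051]
[251.1619 223.4806] [248.5797 315.7025]
[360.7021 246.0561] [295.6277 242.474 ]
[316.7823 200.0312] [204.7094 270.8153]
```

```bash
python3 - <<'E'
from h import *
for n,(u,v) in(("side",(274,190)),("scene",(187,295))):
    im=cv2.imread(f"pics/{n}0.png"); h=cv2.cvtColor(im,cv2.COLOR_BGR2HSV)
    m=((h[...,0]<5)|(h[...,0]>172))&(h[...,1]>150)&(h[...,2]>60)
    k=np.zeros_like(m); k[v-20:v+20,u-20:u+20]=1; y,x=np.nonzero(m&k); print(n,len(x),x.min(),x.max(),y.min(),y.max(),x.mean(),y.mean())
    for z in(.03,.034,.038):print(bp(cam(n),(x.mean(),y.mean()),z))
    for p in [(.4845,.383),(.4845,.375),(.4845,.391)]:
        q=np.array([pj(cam(n),[p[0]+a*.011,p[1]+b*.007,z]) for a in(-1,1) for b in(-1,1) for z in(.014,.05)]);print(p,q.min(0),q.max(0))
plan([.4845,.383,.11],-85.7,5)
E
```

```text
side 81 271 277 186 197 273.9753086419753 191.4320987654321
[0.4861838 0.3927214 0.03     ]
[0.48428522 0.38767461 0.034     ]
[0.48238664 0.38262782 0.038     ]
(0.4845, 0.383) [269.4842171  184.89533479] [280.01045182 201.03997265]
(0.4845, 0.375) [270.66618794 186.52560471] [281.2122826  202.71825308]
(0.4845, 0.391) [268.31031581 183.27614414] [278.816717   199.37304923]
scene 189 182 193 284 306 187.21693121693121 295.35978835978835
[0.48488742 0.38596378 0.03      ]
[0.47826778 0.38728788 0.034     ]
[0.47164815 0.38861199 0.038     ]
(0.4845, 0.383) [181.50806235 281.26694572] [196.03909889 306.84447674]
(0.4845, 0.375) [186.06540113 280.0185339 ] [200.50724324 305.47488936]
(0.4845, 0.391) [176.91127641 282.52608226] [191.5325124  308.22593689]
dist 0.1628856843349978 turn 4.5247225364623676
[[-0.0417, -0.0055, 0.0497, 0.0001, -0.0, -0.0151], [-0.0416, -0.0061, 0.0497, 0.0001, -0.0, -0.0151], [-0.0415, -0.0068, 0.0497, 0.0001, -0.0, -0.0151], [-0.0414, -0.0074, 0.0497, 0.0001, -0.0, -0.0151], [-0.0413, -0.0081, 0.0497, 0.0001, -0.0, -0.0151]]
```

Call:
{"api": "carry_out", "payload": {"targets": [[-0.042, -0.006, 0.05, 0, 0, -0.015], [-0.042, -0.006, 0.05, 0, 0, -0.015], [-0.042, -0.006, 0.05, 0, 0, -0.015], [-0.042, -0.006, 0.05, 0, 0, -0.015], [-0.042, -0.006, 0.05, 0, 0, -0.015]], "squeeze": 20}}

```text
time_s: 2.02
tcp_pos: [0.4814, 0.3869, 0.1085]
eef_rot: [180.0, -0.0, -85.5]
contact_force: [-0.8, -0.0, -0.3]
gripper_width: 0.0875
gripper_force: 0.0
```

Call:
{"api": "carry_out", "payload": {"targets": [[0, 0, 0.05, 0, 0, 0], [0, 0, 0.05, 0, 0, 0], [0, 0, 0.05, 0, 0, 0], [0, 0, 0, 0, 0, 0]]}}

```text
time_s: 2.52
tcp_pos: [0.4805, 0.3848, 0.0324]
eef_rot: [179.8, -0.2, -85.5]
contact_force: [0.1, 0.2, 0.6]
gripper_width: 0.0879
gripper_force: 0.0
```

```bash
python3 - <<'E'
from h import *
s=r.get_state(); print(s["tcp_pos"],s["eef_rot"],s["contact_force"])
a=r.capture("side")[150:230,230:320,::-1]; b=r.capture("scene")[240:320,140:230,::-1]; w=r.capture("wrist"); cv2.imwrite("pics/w2.png",w[:,:,::-1])
i=np.hstack([cv2.resize(x,(400,356),interpolation=cv2.INTER_CUBIC) for x in(a,b)]); cv2.imwrite("pics/g.png",i)
E
```

```text
[0.48051947 0.38480911 0.03239504] [179.82935175  -0.19004215 -85.53258852] [0.14642502 0.17513107 0.57599562]
```

View pics/g.png

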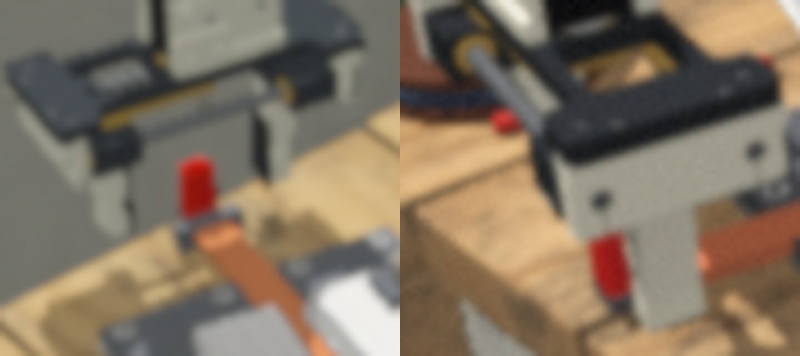

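Call:
{"api": "carry_out", "payload": {"targets": [[-0.007, -0.004, 0, 0, 0, 0], [0, 0, 0, 0, 0, 0], [0, 0, 0, 0, 0, 0], [0, 0, 0, 0, 0, 0], [0, 0, 0, 0, 0, 0]], "hand": 0, "squeeze": 15}}

```text
time_s: 3.3
tcp_pos: [0.4838, 0.3889, 0.0346]
eef_rot: [-180.0, 0.0, -85.6]
contact_force: [0.6, 0.2, 0.5]
gripper_width: 0.0432
gripper_force: 0.0
```

Call:
{"api": "carry_out", "payload": {"targets": [[0, 0, 0, 0, 0, 0], [0, 0, 0, 0, 0, 0]]}}

```text
time_s: 3.55
tcp_pos: [0.4837, 0.3889, 0.0345]
eef_rot: [180.0, -0.0, -85.6]
contact_force: [-0.8, -0.7, 0.2]
gripper_width: 0.0233
gripper_force: 0.0
```

Call:
{"api": "carry_out", "payload": {"targets": [[0, 0, 0, 0, 0, 0], [0, 0, 0, 0, 0, 0], [0.012, 0, 0, 0, 0, 0], [0.012, 0, 0, 0, 0, 0], [0.012, 0, 0, 0, 0, 0]]}}

```text
time_s: 4.18
tcp_pos: [0.4854, 0.3709, 0.0346]
eef_rot: [-180.0, 0.0, -85.6]
contact_force: [4.5, 3.6, -4.0]
gripper_width: 0.0221
gripper_force: 15.0
```

Call:
{"api": "carry_out", "payload": {"targets": [[0.01, 0, 0, 0, 0, 0], [0.01, 0, 0, 0, 0, 0], [0.008, 0, 0, 0, 0, 0]]}}

```text
time_s: 4.55
tcp_pos: [0.4865, 0.3568, 0.0346]
eef_rot: [-180.0, 0.0, -85.6]
contact_force: [3.9, 2.7, -5.5]
gripper_width: 0.0218
gripper_force: 15.0
```

Call:
{"api": "carry_out", "payload": {"targets": [[0.006, 0, 0, 0, 0, 0], [0.004, 0, 0, 0, 0, 0], [0.004, 0, 0, 0, 0, 0]], "squeeze": 25}}

```text
time_s: 4.92
tcp_pos: [0.487, 0.3499, 0.0346]
eef_rot: [-180.0, 0.0, -85.6]
contact_force: [4.5, 2.2, -3.8]
gripper_width: 0.022
gripper_force: 25.0
```

Call:
{"api": "carry_out", "payload": {"targets": [[0.004, 0, 0, 0, 0, 0], [0.004, 0, 0, 0, 0, 0]]}}

```text
time_s: 5.18
tcp_pos: [0.4873, 0.3459, 0.0346]
eef_rot: [-180.0, 0.0, -85.6]
contact_force: [4.0, 3.3, -4.6]
gripper_width: 0.0218
gripper_force: 25.0
```

Call:
{"api": "carry_out", "payload": {"targets": [[0.004, 0, 0, 0, 0, 0], [0.004, 0, 0, 0, 0, 0]]}}

```text
time_s: 5.42
tcp_pos: [0.4876, 0.3419, 0.0346]
eef_rot: [-180.0, 0.0, -85.6]
contact_force: [5.5, 3.5, -4.9]
gripper_width: 0.0214
gripper_force: 25.0
```

Call:
{"api": "carry_out", "payload": {"targets": [[0.004, 0, 0, 0, 0, 0], [0.004, 0, 0, 0, 0, 0]]}}

```text
time_s: 5.68
tcp_pos: [0.4879, 0.3381, 0.0346]
eef_rot: [-180.0, 0.0, -85.6]
contact_force: [0.8, 8.8, -5.4]
gripper_width: 0.0214
gripper_force: 25.0
```

Call:
{"api": "carry_out", "payload": {"targets": [[0.004, 0, 0, 0, 0, 0], [0.004, 0, 0, 0, 0, 0]]}}

```text
time_s: 5.92
tcp_pos: [0.4881, 0.338, 0.0347]
eef_rot: [-179.9, 0.4, -85.6]
contact_force: [-6.0, 22.7, -10.2]
gripper_width: 0.0221
gripper_force: 25.0
```

Call:
{"api": "carry_out", "payload": {"targets": [[0, 0, 0, 0, 0, 0], [0, 0, 0, 0, 0, 0], [0, 0, 0, 0, 0, 0]], "hand": 0.7}}

```text
time_s: 6.3
tcp_pos: [0.4877, 0.3333, 0.0346]
eef_rot: [180.0, -0.0, -85.6]
contact_force: [0.7, -0.7, 0.3]
gripper_width: 0.0462
gripper_force: 0.0
```

Call:
{"api": "carry_out", "payload": {"targets": [[0, 0, -0.05, 0, 0, 0], [0, 0, -0.1, 0, 0, 0], [0, 0, -0.12, 0, 0, 0], [0, 0, -0.12, 0, 0, 0]]}}

```text
time_s: 6.8
tcp_pos: [0.4877, 0.3332, 0.2315]
eef_rot: [180.0, -0.0, -85.6]
contact_force: [1.9, 1.9, -0.3]
gripper_width: 0.0614
gripper_force: 0.0
```

```bash
python3 -c "
from h import *
print(r.get_state()['tcp_pos'],r.get_state()['gripper_width'])
plan([.41,-.05,.235],-85.6,9)"
```

```text
[0.48766863 0.33323719 0.23145329] 0.06135716628915419
dist 0.39104441661308786 turn 0.05727800571511997
[[0.0836, 0.0237, -0.0007, 0.0, -0.0001, -0.0001], [0.0836, 0.0237, -0.0007, 0.0, -0.0001, -0.0001], [0.0836, 0.0237, -0.0007, 0.0, -0.0001, -0.0001], [0.0836, 0.0237, -0.0007, 0.0, -0.0001, -0.0001], [0.0836, 0.0237, -0.0008, 0.0, -0.0001, -0.0001]]
[[0.0836, 0.0237, -0.0008, 0.0, -0.0001, -0.0001], [0.0836, 0.0237, -0.0008, 0.0, -0.0001, -0.0001], [0.0836, 0.0237, -0.0008, 0.0, -0.0001, -0.0001], [0.0836, 0.0237, -0.0008, 0.0, -0.0001, -0.0001]]
```

Call:
{"api": "carry_out", "payload": {"targets": [[0.084, 0.03, 0, 0, 0, 0], [0.084, 0.03, 0, 0, 0, 0], [0.084, 0.03, 0, 0, 0, 0], [0.084, 0.03, 0, 0, 0, 0], [0.084, 0.02, 0, 0, 0, 0]]}}

```text
time_s: 7.42
tcp_pos: [0.4332, 0.1175, 0.2297]
eef_rot: [180.0, -0.0, -85.6]
contact_force: [0.6, 1.2, -0.5]
gripper_width: 0.0612
gripper_force: 0.0
```

Call:
{"api": "carry_out", "payload": {"targets": [[0.084, 0.02, 0, 0, 0, 0], [0.084, 0.02, 0, 0, 0, 0], [0.084, 0.02, 0, 0, 0, 0], [0.084, 0.014, 0, 0, 0, 0], [0, 0, 0, 0, 0, 0]]}}

```text
time_s: 8.05
tcp_pos: [0.4091, -0.0533, 0.2296]
eef_rot: [180.0, -0.0, -85.8]
contact_force: [-0.3, 0.4, 0.0]
gripper_width: 0.0615
gripper_force: 0.0
```

```bash
python3 - <<'E'
from h import *
s=r.get_state(); print(s["time_s"],s["tcp_pos"],s["eef_rot"],s["joints"])
c=cam("wrist"); im=r.capture("wrist")[:,:,::-1]; cv2.imwrite("pics/w3.png",im); np.savez("w3.npz",K=c[0],e=c[1],A=c[2])
print([pj(c,[.413,-.111,z]) for z in(0,.044)])
u,v=pj(c,[.413,-.111,.03]).astype(int); u0,v0=max(u-80,0),max(v-60,0); print(u0,v0)
cv2.imwrite("pics/w3c.png",cv2.resize(im[v0:v0+120,u0:u0+160],None,fx=5,fy=5,interpolation=cv2.INTER_CUBIC))
E
```

```text
8.05 [ 0.40907492 -0.05332903  0.22956347] [ 1.79976504e+02 -1.05770984e-02 -8.58360200e+01] [ 2.02818194e+01 -5.11253581e+00 -3.04523537e+01  4.02500245e-03
 -6.46856910e+01 -1.61195634e+01]
[array([323.29951001, 144.2610457 ]), array([323.45511847, 146.06023315])]
243 85
```

View pics/w3c.png

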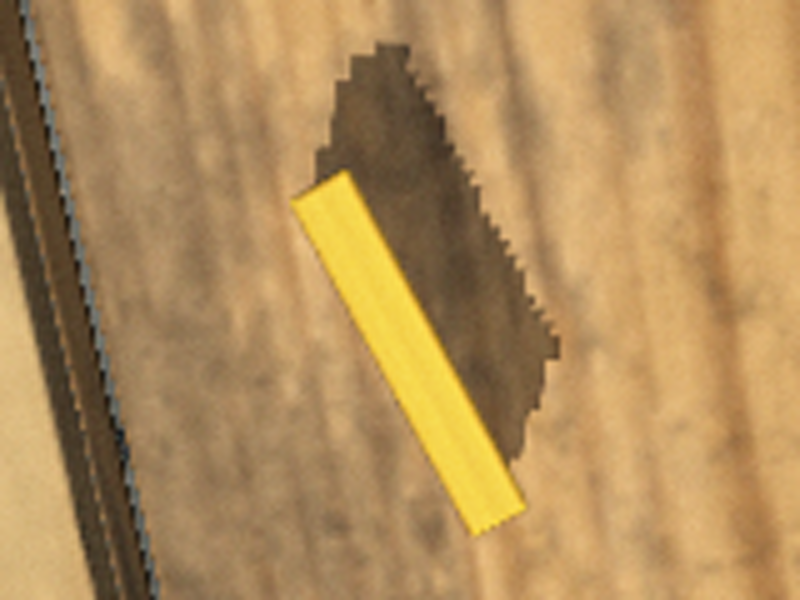

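```bash
python3 - <<'E'
from h import *
np.set_printoptions(precision=4,suppress=True)
d=np.load("w3.npz"); c=(d["K"],d["e"],d["A"])
P=np.array([bp(c,np.array(q)/5+[243-.4,85-.4],.044)[:2] for q in [(292,202),(347,170),(526,508),(474,537)]])
print(P,[np.linalg.norm(P[i]-P[i-1]) for i in range(4)],P.mean(0))
v=(P[0]+P[1]-P[2]-P[3])/2; yaw=np.degrees(np.arctan2(v[1],v[0])); print("long axis dir",yaw)
m=P.mean(0)
plan([*m,.11],yaw,5)
E
```

```text
[[ 0.4315 -0.1256]
 [ 0.4233 -0.131 ]
 [ 0.3912 -0.081 ]
 [ 0.3991 -0.0758]] [np.float64(0.05944069693065685), np.float64(0.009786457314708043), np.float64(0.05939717155616504), np.float64(0.009548470087955013)] [ 0.4113 -0.1033]
long axis dir -57.13186371925503
dist 0.1300520819670868 turn 28.666325522516917
[[0.0204, 0.0008, 0.0478, 0.0, 0.0, -0.0956], [0.0202, 0.0028, 0.0478, 0.0, 0.0, -0.0956], [0.0199, 0.0048, 0.0478, 0.0, 0.0, -0.0956], [0.0193, 0.0068, 0.0478, 0.0, 0.0, -0.0956], [0.0185, 0.0087, 0.0478, 0.0, 0.0, -0.0956]]
```

Call:
{"api": "carry_out", "payload": {"targets": [[0.02, 0.001, 0.048, 0, 0, -0.096], [0.02, 0.003, 0.048, 0, 0, -0.096], [0.02, 0.005, 0.048, 0, 0, -0.096], [0.019, 0.007, 0.048, 0, 0, -0.096], [0.018, 0.009, 0.048, 0, 0, -0.096]], "hand": 0.6, "squeeze": 20}}

```text
time_s: 8.72
tcp_pos: [0.4117, -0.1011, 0.1089]
eef_rot: [-180.0, -0.0, -56.6]
contact_force: [-0.4, 0.7, 0.2]
gripper_width: 0.0521
gripper_force: 0.0
```

```bash
python3 - <<'E'
from h import *
np.set_printoptions(precision=4,suppress=True)
s=r.get_state(); print(s["tcp_pos"],s["eef_rot"])
v=np.array([np.cos(np.radians(-57.1)),np.sin(np.radians(-57.1))]); n=np.array([-v[1],v[0]])
for k in("side","scene"):
    im=cv2.imread(f"pics/{k}0.png"); h=cv2.cvtColor(im,cv2.COLOR_BGR2HSV)
    u0,v0=(336,335) if k=="side" else (432,245)
    m=np.zeros(h.shape[:2],bool); m[v0-25:v0+25,u0-25:u0+25]=1
    m&=(abs(h[...,0].astype(int)-25)<5)&(h[...,1]>190); y,x=np.nonzero(m); print(k,len(x),x.min(),x.max(),y.min(),y.max())
    q=np.array([pj(cam(k),[*(np.array([.4113,-.1033])+a*.03*v+b*.005*n),z]) for a in(-1,1) for b in(-1,1) for z in(.022,.044)]);print(q.min(0),q.max(0))
E
```

```text
[ 0.4117 -0.1011  0.1089] [-179.9922   -0.0053  -56.5618]
side 172 322 347 325 340
[320.5492 320.0756] [348.6951 342.1024]
scene 12 427 433 243 249
[423.0648 231.8243] [436.4426 253.7726]
```

Call:
{"api": "carry_out", "payload": {"targets": [[0.001, 0, 0.045, 0, 0, 0.01], [0, 0, 0.045, 0, 0, 0], [0, 0, 0.045, 0, 0, 0], [0, 0, 0.026, 0, 0, 0], [0, 0, 0, 0, 0, 0]]}}

```text
time_s: 9.35
tcp_pos: [0.4112, -0.1014, 0.0283]
eef_rot: [179.9, 0.0, -57.4]
contact_force: [-0.4, -0.2, -0.2]
gripper_width: 0.0524
gripper_force: 0.0
```

Call:
{"api": "carry_out", "payload": {"targets": [[0, 0, 0, 0, 0, 0], [0, 0, 0, 0, 0, 0], [0, 0, 0, 0, 0, 0], [0, 0, 0, 0, 0, 0], [0, 0, 0, 0, 0, 0]], "hand": 0, "squeeze": 25}}

```text
time_s: 9.98
tcp_pos: [0.4117, -0.102, 0.0292]
eef_rot: [-180.0, -0.0, -57.4]
contact_force: [0.4, 0.3, 2.1]
gripper_width: 0.0097
gripper_force: 25.0
```

Call:
{"api": "carry_out", "payload": {"targets": [[0, 0, 0, 0, 0, 0], [0, 0, 0, 0, 0, 0]]}}

```text
time_s: 10.22
tcp_pos: [0.4117, -0.102, 0.0292]
eef_rot: [180.0, 0.0, -57.4]
contact_force: [-1.5, -0.4, 4.6]
gripper_width: 0.0101
gripper_force: 25.0
```

```bash
python3 -c "
from h import *
s=r.get_state(); s={k:s[k] for k in('tcp_pos','eef_rot')}
s['tcp_pos']=np.array([.4117,-.102,.15])
plan([.42,.14,.17],-85.7,6,s)
s['tcp_pos']=np.array([.42,.14,.17]);s['eef_rot']=np.array([180,0,-85.7])
j=np.array([.4922,.2143]);J=R.from_euler('z',.0749).as_matrix()[:2,:2];t=j+J@[.0029,-.017];print(t)
plan([*t,.125],-85.7,4,s)"
```

```text
dist 0.24296684959063858 turn 28.286931842433635
[[-0.0665, -0.0458, -0.0067, 0.0, -0.0, 0.0786], [-0.07, -0.0402, -0.0067, 0.0, -0.0, 0.0786], [-0.0731, -0.0343, -0.0067, 0.0, -0.0, 0.0786], [-0.0756, -0.0281, -0.0067, 0.0, -0.0, 0.0786], [-0.0777, -0.0218, -0.0067, 0.0, -0.0, 0.0786]]
[[-0.0792, -0.0154, -0.0067, 0.0, -0.0, 0.0786]]
[0.49636398 0.19756467]
dist 0.10568892329046398 turn 0.0
[[-0.0258, -0.0402, 0.0225, 0.0, 0.0, 0.0], [-0.0258, -0.0402, 0.0225, 0.0, 0.0, 0.0], [-0.0258, -0.0402, 0.0225, 0.0, 0.0, 0.0], [-0.0258, -0.0402, 0.0225, 0.0, 0.0, 0.0]]
```

Call:
{"api": "carry_out", "payload": {"targets": [[0, 0, -0.02, 0, 0, 0], [0, 0, -0.08, 0, 0, 0], [0, 0, -0.08, 0, 0, 0], [0, 0, -0.06, 0, 0, 0]]}}

```text
time_s: 10.72
tcp_pos: [0.4118, -0.102, 0.1512]
eef_rot: [-179.9, -0.0, -57.4]
contact_force: [1.3, -0.3, -2.1]
gripper_width: 0.01
gripper_force: 25.0
```

Call:
{"api": "carry_out", "payload": {"targets": [[-0.066, -0.046, -0.007, 0, 0, 0.079], [-0.07, -0.04, -0.007, 0, 0, 0.079], [-0.073, -0.034, -0.007, 0, 0, 0.079], [-0.076, -0.028, -0.007, 0, 0, 0.079], [-0.078, -0.022, -0.007, 0, 0, 0.079]]}}

```text
time_s: 11.35
tcp_pos: [0.4183, 0.101, 0.1671]
eef_rot: [-180.0, 0.0, -81.3]
contact_force: [0.1, 0.3, -2.7]
gripper_width: 0.0101
gripper_force: 25.0
```

Call:
{"api": "carry_out", "payload": {"targets": [[-0.079, -0.015, -0.007, 0, 0, 0.079], [-0.026, -0.04, 0.022, 0, 0, 0], [-0.026, -0.04, 0.022, 0, 0, 0], [-0.026, -0.04, 0.022, 0, 0, 0], [-0.026, -0.04, 0.022, 0, 0, 0]]}}

```text
time_s: 11.98
tcp_pos: [0.4965, 0.198, 0.1259]
eef_rot: [180.0, 0.0, -85.9]
contact_force: [0.4, 1.4, -1.4]
gripper_width: 0.0098
gripper_force: 25.0
```

Call:
{"api": "carry_out", "payload": {"targets": [[0, 0, 0, 0, 0, 0], [0, 0, 0, 0, 0, 0]]}}

```text
time_s: 12.22
tcp_pos: [0.4956, 0.1972, 0.1261]
eef_rot: [179.9, -0.0, -85.9]
contact_force: [-0.0, -0.1, -1.8]
gripper_width: 0.01
gripper_force: 25.0
```

```bash
python3 - <<'E'
from h import *
s=r.get_state(); print(s["time_s"],s["tcp_pos"],s["eef_rot"],s["contact_force"])
c=cam("wrist"); im=r.capture("wrist")[:,:,::-1]; cv2.imwrite("pics/w4.png",im); np.savez("w4.npz",K=c[0],e=c[1],A=c[2])
cv2.imwrite("pics/w4c.png",cv2.resize(im[20:380,80:560],None,fx=1.66,fy=1.66,interpolation=cv2.INTER_CUBIC))
E
```

```text
12.225 [0.49559813 0.19717437 0.12605575] [ 1.79949430e+02 -2.39036676e-02 -8.58644439e+01] [-0.01316624 -0.09947364 -1.76443752]
```

View pics/w4c.png

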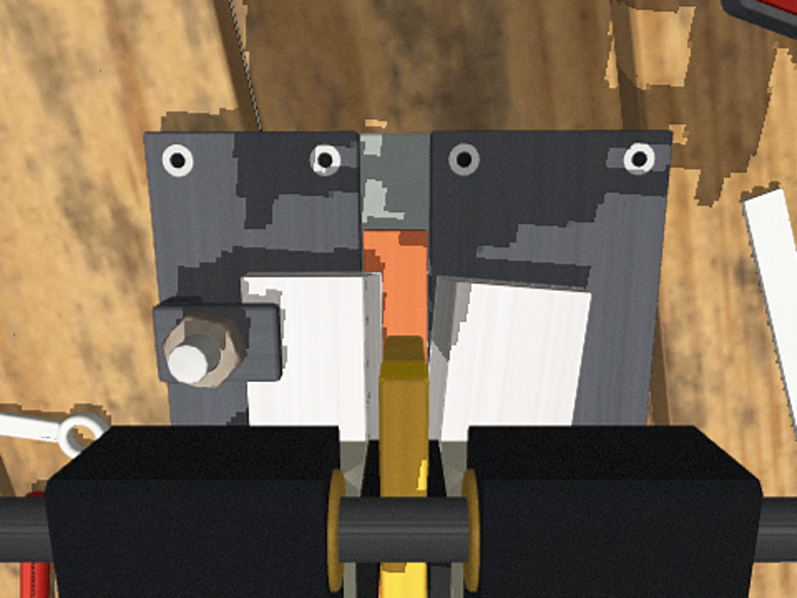

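```bash
python3 - <<'E'
from h import *
np.set_printoptions(precision=4,suppress=True)
d=np.load("w4.npz"); c=(d["K"],d["e"],d["A"])
im=cv2.imread("pics/w4.png")
a=im[150:270,255:375]; cv2.imwrite("pics/w4d.png",cv2.resize(a,None,fx=5,fy=5,interpolation=cv2.INTER_CUBIC))
E
```

```text
(no output)
```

View pics/w4d.png

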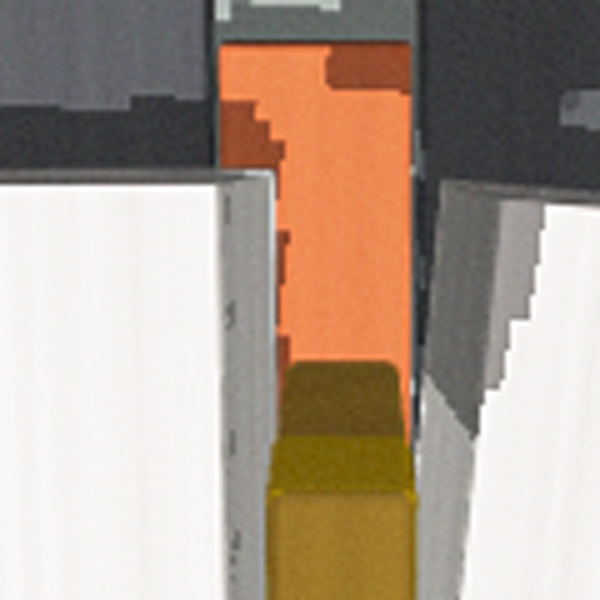

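```bash
python3 - <<'E'
from h import *
np.set_printoptions(precision=4,suppress=True)
d=np.load("w4.npz"); c=(d["K"],d["e"],d["A"])
th=np.radians(4.2); J=np.array([[np.cos(th),-np.sin(th)],[np.sin(th),np.cos(th)]])
tcp=np.array([.4956,.1972])
f=lambda q,z:J.T@(bp(c,np.array(q)/5+[255-.4,150-.4],z)[:2]-tcp)*1000
for n,q,z in [("fixed root top y-55",(273,172),.02),("fixed root mid",(277,300),.02),("fixed bevel top y-55",(219,184),.031),("fixed bev top",(224,560),.031),
 ("coupon root end",(440,182),.02),("coupon root",(426,370),.02),("coupon bev top end",(545,205),.031),("coupon bev top",(462,600),.031),
 ("groove x18",(218,45),.016),("groove x-8",(415,45),.016),("bar l",(220,45),.0155),("bar r",(411,45),.0155),
 ("spacer top L",(268,490),.141),("spacer top R",(416,490),.141),("sp bot L",(284,366),.097),("sp bot R",(403,366),.097)]: print(n,f(q,z))
E
```

```text
fixed root top y-55 [  8.6287 -38.0299]
fixed root mid [  8.2918 -22.1236]
fixed bevel top y-55 [ 14.6474 -37.9963]
fixed bev top [14.8128  8.3058]
coupon root end [-11.8525 -36.7654]
coupon root [-10.346  -13.1656]
coupon bev top end [-23.7076 -35.4491]
coupon bev top [-14.5901  13.5699]
groove x18 [ 15.3327 -53.0743]
groove x-8 [ -8.8064 -53.0296]
bar l [ 15.1152 -53.0419]
bar r [ -8.3337 -52.9985]
spacer top L [  5.4669 -31.6607]
spacer top R [ -4.4845 -31.6385]
sp bot L [  5.4719 -30.5591]
sp bot R [ -4.9743 -30.5369]
```

Call:
{"api": "carry_out", "payload": {"targets": [[0, -0.001, 0.04, 0, 0, 0], [0, 0, 0.04, 0, 0, 0], [0, 0, 0.03, 0, 0, 0], [0, 0, 0.02, 0, 0, 0], [0, 0, 0.01, 0, 0, 0]]}}

```text
time_s: 12.9
tcp_pos: [0.4966, 0.1975, 0.0558]
eef_rot: [180.0, -0.0, -85.8]
contact_force: [0.2, 0.2, -2.1]
gripper_width: 0.0098
gripper_force: 25.0
```

Call:
{"api": "carry_out", "payload": {"targets": [[0, 0, 0.006, 0, 0, 0], [0, 0, 0.004, 0, 0, 0], [0, 0, 0, 0, 0, 0]]}}

```text
time_s: 13.28
tcp_pos: [0.4968, 0.1977, 0.0512]
eef_rot: [-180.0, 0.0, -85.8]
contact_force: [-0.4, -0.1, -2.4]
gripper_width: 0.0096
gripper_force: 25.0
```

Call:
{"api": "carry_out", "payload": {"targets": [[0, 0, 0.004, 0, 0, 0], [0, 0, 0.003, 0, 0, 0], [0, 0, 0, 0, 0, 0]]}}

```text
time_s: 13.65
tcp_pos: [0.4966, 0.1975, 0.0475]
eef_rot: [180.0, -0.0, -85.9]
contact_force: [-0.4, 1.0, -2.8]
gripper_width: 0.0095
gripper_force: 25.0
```

Call:
{"api": "carry_out", "payload": {"targets": [[0, 0, 0.003, 0, 0, 0], [0, 0, 0.002, 0, 0, 0], [0, 0, 0, 0, 0, 0]]}}

```text
time_s: 14.02
tcp_pos: [0.4966, 0.1976, 0.045]
eef_rot: [180.0, -0.0, -85.9]
contact_force: [-0.5, -0.6, -2.3]
gripper_width: 0.0096
gripper_force: 25.0
```

Call:
{"api": "carry_out", "payload": {"targets": [[0, 0, 0.002, 0, 0, 0], [0, 0, 0, 0, 0, 0], [0, 0, 0, 0, 0, 0]]}}

```text
time_s: 14.4
tcp_pos: [0.4967, 0.1976, 0.0446]
eef_rot: [-180.0, 0.0, -85.8]
contact_force: [-1.5, -0.1, 5.7]
gripper_width: 0.0098
gripper_force: 25.0
```

Call:
{"api": "carry_out", "payload": {"targets": [[0, 0, 0, 0, 0, 0], [0, 0, 0, 0, 0, 0], [0, 0, 0, 0, 0, 0]], "hand": 0.28}}

```text
time_s: 14.78
tcp_pos: [0.4967, 0.1976, 0.044]
eef_rot: [-180.0, 0.0, -85.9]
contact_force: [0.6, -0.0, -0.2]
gripper_width: 0.0241
gripper_force: 0.0
```

Call:
{"api": "carry_out", "payload": {"targets": [[0, 0, -0.02, 0, 0, 0], [0, 0, -0.04, 0, 0, 0], [0, 0, -0.07, 0, 0, 0], [0, 0, -0.08, 0, 0, 0]]}}

```text
time_s: 15.28
tcp_pos: [0.4964, 0.1974, 0.1504]
eef_rot: [180.0, -0.0, -85.8]
contact_force: [-0.5, 1.1, -0.1]
gripper_width: 0.0242
gripper_force: 0.0
```

```bash
python3 - <<'E'
from h import *
s=r.get_state(); print(s["time_s"],s["tcp_pos"],s["eef_rot"],s["contact_force"])
c=cam("wrist"); im=r.capture("wrist")[:,:,::-1]; cv2.imwrite("pics/w5.png",im); np.savez("w5.npz",K=c[0],e=c[1],A=c[2])
b=r.capture("side")[:,:,::-1]; cv2.imwrite("pics/s5.png",b)
cv2.imwrite("pics/w5c.png",np.hstack([cv2.resize(im[90:380,160:480],(496,450),interpolation=cv2.INTER_CUBIC),cv2.resize(b[190:290,240:307],(300,450),interpolation=cv2.INTER_CUBIC)]))
E
```

```text
15.275 [0.49640617 0.19735311 0.15041023] [ 1.79971427e+02 -2.64772363e-02 -8.58496099e+01] [-0.45906929  1.09748982 -0.08567893]
```

View pics/w5c.png

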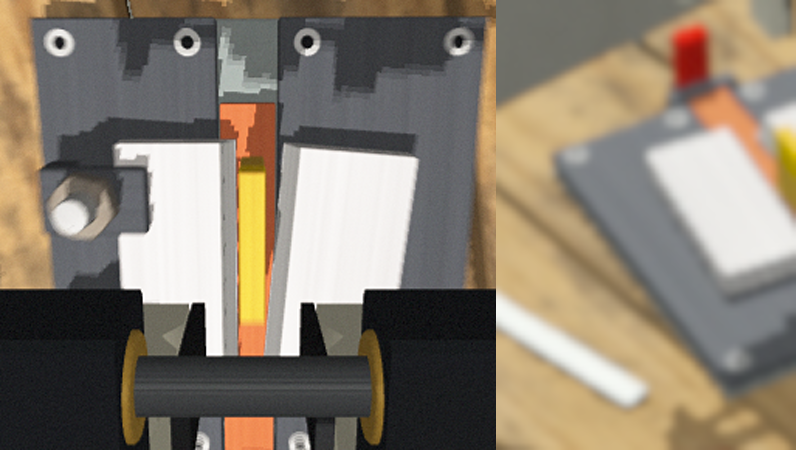

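```bash
python3 -c "
from h import *
j=np.array([.4930,.2144]);J=R.from_euler('z',4.2,degrees=True).as_matrix()[:2,:2];t=j+J@[-.084,-.016];print(t,r.get_state()['joints'])
s=dict(tcp_pos=np.array([.4367,.1920,.155]),eef_rot=np.array([180,0,-85.85]))
plan([*t,.10],4.2,9,s)"
```

```text
[0.4103974  0.19229096] [ 42.72332715  11.30223944 -23.51127192   0.09548853 -54.72113136
 -38.5770086 ]
dist 0.06096648000221211 turn 90.04999999999998
[[-0.0005, 0.0058, 0.0122, -0.0, 0.0, -0.1668], [-0.0015, 0.0057, 0.0122, -0.0, 0.0, -0.1668], [-0.0025, 0.0053, 0.0122, -0.0, 0.0, -0.1668], [-0.0033, 0.0048, 0.0122, -0.0, 0.0, -0.1668], [-0.0041, 0.0041, 0.0122, -0.0, 0.0, -0.1668]]
[[-0.0048, 0.0034, 0.0122, -0.0, 0.0, -0.1668], [-0.0053, 0.0025, 0.0122, -0.0, 0.0, -0.1668], [-0.0056, 0.0015, 0.0122, -0.0, 0.0, -0.1668], [-0.0058, 0.0005, 0.0122, -0.0, 0.0, -0.1668]]
```

Call:
{"api": "carry_out", "payload": {"targets": [[0.002, 0.06, 0, 0, 0, 0], [0.002, 0.06, 0, 0, 0, 0], [0, 0.006, 0.012, 0, 0, -0.167], [-0.001, 0.006, 0.012, 0, 0, -0.167], [-0.002, 0.005, 0.012, 0, 0, -0.167]], "hand": 0, "squeeze": 10}}

```text
time_s: 16.0
tcp_pos: [0.428, 0.1907, 0.1312]
eef_rot: [-180.0, 0.0, -55.5]
contact_force: [-0.0, 0.4, 0.3]
gripper_width: 0.0001
gripper_force: 0.0
```

Call:
{"api": "carry_out", "payload": {"targets": [[-0.003, 0.005, 0.012, 0, 0, -0.167], [-0.004, 0.004, 0.012, 0, 0, -0.167], [-0.005, 0.003, 0.012, 0, 0, -0.167], [-0.005, 0.002, 0.012, 0, 0, -0.167], [-0.006, 0.001, 0.012, 0, 0, -0.167]]}}

```text
time_s: 16.62
tcp_pos: [0.4138, 0.1913, 0.1011]
eef_rot: [-180.0, -0.0, -5.4]
contact_force: [0.1, 0.6, 0.1]
gripper_width: 0.0005
gripper_force: 0.0
```

Call:
{"api": "carry_out", "payload": {"targets": [[-0.006, 0, 0.012, 0, 0, -0.167], [0, 0, 0, 0, 0, 0]]}}

```text
time_s: 16.88
tcp_pos: [0.4106, 0.1914, 0.0949]
eef_rot: [180.0, 0.0, 4.3]
contact_force: [-0.4, 0.5, 1.3]
gripper_width: 0.0005
gripper_force: 0.0
```

```bash
python3 -c "
from h import *
print(r.get_state())
plan([.4104,.1923,.028],4.2,4)"
```

```text
{'time_s': 16.875, 'joints': array([ 5.00375823e+01,  8.07062720e+00, -3.72150449e+01, -4.98222547e-03,
       -4.47505481e+01,  4.42338302e+01]), 'qd': array([-0.22160399, -0.20710877,  0.83225714,  0.33043297, -0.39852326,
       -5.3313451 ]), 'joint_torque': array([  0.10497114, -33.32236648,  21.68921292,   5.11945233,
         0.21054222,   1.47031881]), 'tcp_pos': array([0.41057893, 0.19137518, 0.09494387]), 'eef_rot': array([1.79976493e+02, 2.77784851e-02, 4.26786749e+00]), 'contact_force': array([-0.37780662,  0.54513639,  1.33852331]), 'moment': array([-0.06949301, -0.00910326, -0.04813055]), 'gripper_force': 0.0, 'gripper_width': 0.000461134042705331}
dist 0.06695049694596922 turn 0.07701280250317903
[[-0.0, -0.0005, 0.0335, 0.0001, 0.0001, 0.0003], [-0.0, -0.0005, 0.0335, 0.0001, 0.0001, 0.0003], [-0.0, -0.0005, 0.0335, 0.0001, 0.0001, 0.0003], [-0.0001, -0.0005, 0.0335, 0.0001, 0.0001, 0.0003]]
```

Descend beside the plate's edge, then approach slowly.

Call:
{"api": "carry_out", "payload": {"targets": [[0, 0, 0.04, 0, 0, 0], [0, 0, 0.04, 0, 0, 0], [0, 0, 0.035, 0, 0, 0], [0, 0, 0.018, 0, 0, 0], [0, 0, 0, 0, 0, 0]]}}

```text
time_s: 17.5
tcp_pos: [0.4109, 0.1915, 0.0284]
eef_rot: [180.0, 0.0, 4.2]
contact_force: [0.6, 0.4, -0.2]
gripper_width: 0.0006
gripper_force: 0.0
```

Call:
{"api": "carry_out", "payload": {"targets": [[0.004, 0, 0, 0, 0, 0], [0.006, 0, 0, 0, 0, 0], [0.006, 0, 0, 0, 0, 0], [0.004, 0, 0, 0, 0, 0]]}}

```text
time_s: 18.0
tcp_pos: [0.4211, 0.1923, 0.0287]
eef_rot: [-180.0, -0.0, 4.3]
contact_force: [-0.3, 1.2, 1.4]
gripper_width: 0.0002
gripper_force: 0.3
```

Call:
{"api": "carry_out", "payload": {"targets": [[0.002, 0, 0, 0, 0, 0], [0.002, 0, 0, 0, 0, 0], [0.002, 0, 0, 0, 0, 0], [0.002, 0, 0, 0, 0, 0]]}}

```text
time_s: 18.5
tcp_pos: [0.4249, 0.1926, 0.0285]
eef_rot: [180.0, 0.0, 4.3]
contact_force: [-0.8, -0.8, -0.1]
gripper_width: 0.0006
gripper_force: 0.2
```

Call:
{"api": "carry_out", "payload": {"targets": [[0.002, 0, 0, 0, 0, 0], [0.002, 0, 0, 0, 0, 0], [0.002, 0, 0, 0, 0, 0]]}}

```text
time_s: 18.88
tcp_pos: [0.4276, 0.1926, 0.0285]
eef_rot: [180.0, 0.0, 4.3]
contact_force: [-3.1, 0.3, 0.9]
gripper_width: 0.0006
gripper_force: 1.3
```

Call:
{"api": "carry_out", "payload": {"targets": [[0.002, 0, 0, 0, 0, 0], [0.002, 0, 0, 0, 0, 0]]}}

```text
time_s: 19.12
tcp_pos: [0.4279, 0.1921, 0.028]
eef_rot: [179.9, 0.2, 4.3]
contact_force: [-13.7, 3.4, 5.0]
gripper_width: 0.0008
gripper_force: 7.0
```

Call:
{"api": "carry_out", "payload": {"targets": [[0, 0, 0, 0, 0, 0], [0, 0, 0, 0, 0, 0]]}}

```text
time_s: 19.38
tcp_pos: [0.4278, 0.192, 0.028]
eef_rot: [179.9, 0.2, 4.3]
contact_force: [-10.9, 2.1, 3.1]
gripper_width: 0.0003
gripper_force: 5.6
```

```bash
python3 - <<'E'
from h import *
c=cam("wrist"); im=r.capture("wrist")[:,:,::-1]; cv2.imwrite("pics/w6.png",im); np.savez("w6.npz",K=c[0],e=c[1],A=c[2])
J=R.from_euler('z',4.2,degrees=True).as_matrix()[:2,:2]
for a,b,z in [(10,-55,.02),(10,55,.02),(16.35,-55,.031),(16.35,55,.031),(-6.35,-55,.031),(-6.35,55,.031),(0,-48,.0595),(10,12,.0595)]: print(a,b,z,pj(c,[*(np.array([.4930,.2144])+J@[a/1e3,b/1e3]),z]).round(1))
cv2.imwrite("pics/w6c.png",cv2.resize(im,(800,600),interpolation=cv2.INTER_CUBIC))
E
```

```text
10 -55 0.02 [427.2 112.6]
10 55 0.02 [122.5 112.3]
16.35 -55 0.031 [436.5  91.3]
16.35 55 0.031 [104.7  91. ]
-6.35 -55 0.031 [431.7 160.9]
-6.35 55 0.031 [113.7 160.6]
0 -48 0.0595 [434.2 145.2]
10 12 0.0595 [214.2 106.9]
```

View pics/w6c.png

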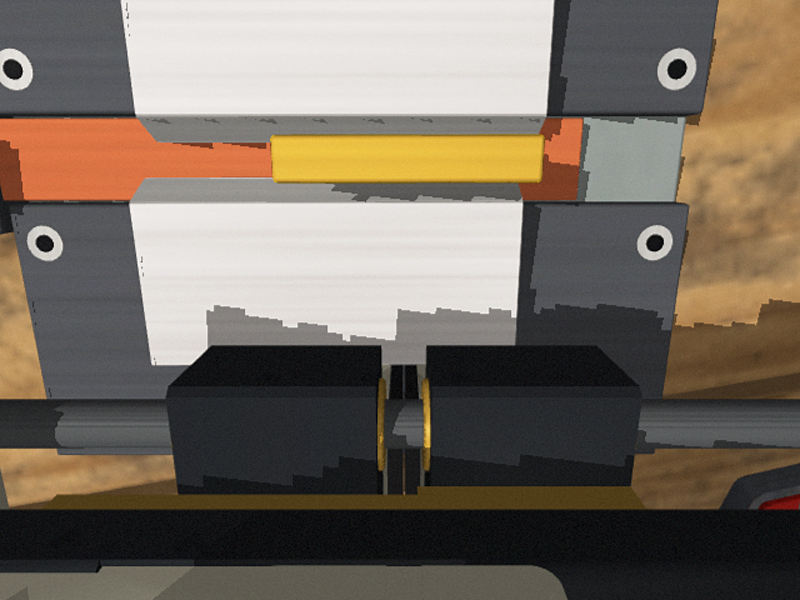

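```bash
python3 - <<'E'
from h import *
c=tuple(np.load("w6.npz")[k] for k in("K","e","A")); g=cv2.GaussianBlur(cv2.cvtColor(cv2.imread("pics/w6.png"),cv2.COLOR_BGR2GRAY),(3,3),0).astype(float)
J=R.from_euler('z',4.2,degrees=True).as_matrix()[:2,:2]
def edge(r0,r1,z,cols,sgn):
    P=[]
    for u in cols:
        d=sgn*np.diff(g[r0:r1,u]); i=int(d.argmax()); 
        o=0 if i in(0,len(d)-1) else .5*(d[i-1]-d[i+1])/(d[i-1]-2*d[i]+d[i+1]+1e-9)
        P.append(J.T@(bp(c,(u,r0+i+.5+o),z)[:2]-[.493,.2144])*1e3)
    P=np.array(P); k=np.polyfit(P[:,1],P[:,0],1); e=P[:,0]-np.polyval(k,P[:,1]); m=abs(e)<.5; k=np.polyfit(P[m,1],P[m,0],1); print(k[1],np.degrees(-np.arctan(k[0])),m.sum(),e[m].std())
edge(85,100,.031,range(125,425,3),-1)
edge(154,172,.031,range(115,405,3),1)
edge(138,155,.0595,range(222,430,3),-1)
s=r.get_state();print(s["contact_force"],s["tcp_pos"],s["time_s"])
E
```

```text
16.24144276761449 -0.004943028820798883 100 0.034672939079033384
-6.671254884944154 0.26102570392515506 90 0.16003676059053448
0.18722417742609926 -0.0854199842291814 70 0.04042010343385279
[-12.10679395   2.23189102   3.399492  ] [0.42784441 0.1920679  0.02798733] 19.425
```

```bash
cat > e.py <<'E'
from h import *
def run(img,c):
    g=cv2.GaussianBlur(cv2.cvtColor(img,cv2.COLOR_BGR2GRAY),(3,3),0).astype(float)
    J=R.from_euler('z',4.2,degrees=True).as_matrix()[:2,:2]
    for cols in(range(115,255),range(280,405),range(115,405)):
        P=[]
        for u in cols:
            col=g[152:174,u]; top=np.median(g[166:174,u]); low=col[:6].mean(); t=.5*(top+low)
            i=int(np.argmax((col[:-1]<t)&(col[1:]>=t))); v=152+i+(t-col[i])/(col[i+1]-col[i])
            P.append(J.T@(bp(c,(u,v),.031)[:2]-[.493,.2144])*1e3)
        P=np.array(P); k=np.polyfit(P[:,1],P[:,0],1); e=P[:,0]-np.polyval(k,P[:,1]); m=abs(e)<.3; k=np.polyfit(P[m,1],P[m,0],1); print(k[1],np.degrees(-np.arctan(k[0])),m.sum(),e[m].std())
if __name__=="__main__":
    run(cv2.imread("pics/w6.png"),tuple(np.load("w6.npz")[k] for k in("K","e","A")))
E
python3 e.py
```

```text
-6.69223213847512 0.18167944695140748 140 0.027252874130821846
-6.529061429106281 0.4879039599976737 125 0.08301857141821554
-6.541408501045013 0.4520266690818 290 0.08217235872870579
```

Call:
{"api": "carry_out", "payload": {"targets": [[0, 0, 0, 0, 0, 0.01], [0, 0, 0, 0, 0, 0.005], [0, 0, 0, 0, 0, 0], [0, 0, 0, 0, 0, 0]]}}

```text
time_s: 19.92
tcp_pos: [0.4278, 0.1922, 0.028]
eef_rot: [179.9, 0.2, 3.4]
contact_force: [-12.9, 4.0, 3.8]
gripper_width: 0.0006
gripper_force: 6.0
```

```bash
python3 - <<'E'
from e import *
c=cam("wrist"); im=r.capture("wrist")[:,:,::-1].copy(); cv2.imwrite("pics/w7.png",im); run(im,c)
s=r.get_state();print(s["contact_force"],s["tcp_pos"],s["eef_rot"],s["time_s"])
E
```

```text
-6.720288087759784 0.20015349060852583 140 0.04151730146088763
-6.442526127828538 0.3787123182071825 125 0.10029979318060354
-6.5418126093431415 0.5140292489395195 290 0.10441890773946605
[-12.56861718   2.94145453   3.72305567] [0.42777535 0.19219563 0.02798112] [179.91836949   0.19222943   3.39693288] 19.975
```

Call:
{"api": "carry_out", "payload": {"targets": [[-0.001, 0, 0, 0, 0, 0], [0, 0, 0, 0, 0, 0], [0, 0, 0, 0, 0, 0], [0, 0, 0, 0, 0, 0]]}}

```text
time_s: 20.48
tcp_pos: [0.4277, 0.1922, 0.028]
eef_rot: [179.9, 0.2, 3.4]
contact_force: [-9.5, 2.2, 1.9]
gripper_width: 0.0007
gripper_force: 4.6
```

```bash
python3 -c "
from h import *
print(r.get_state()['contact_force']); print(r.close_job())"
```

```text
[-9.53046409  2.20198226  1.91052606]
the job is handed in; nothing more can be done
None
```

The job is handed in, with no verdict returned: the bar is home on its stop, the spacer stands released in the gap, and the loose plate is held on it at about 9.5 N (measured gap about 10.2 mm, plate 0.2–0.5° off square by camera), at about 20.5 s of the 64 s allowed.

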